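# Set the flip stop of a marking jig and push a converter box against it

## Robot

A 6-joint arm with a two-finger parallel gripper is mounted at the origin on a cart in front of the work surface, level with it; the furniture and walls round the work are solid. World frame = base frame: x ahead of the robot, y to its left, z up, the work surface at z = 0. Lengths are in mm, angles in rad, forces in N, time in s.
With the tool pointing down it reaches from about 275 to 975 mm from the base axis. Payload 8.4 kg.
Tool frame: the origin (TCP) lies at the very end of the fingers, on their centre line; the grasp point (between the pads) lies 19 mm behind it (r.hold_point_z is the distance from the TCP to the grasp point, in mm); z points along the fingers, y is the line along which they close (so a half turn about z gives the same grasp; the last joint's range is limited). The gripper opens to 92 mm and grips with 3 to 60 N. Pads are 20 mm wide; open, the fingers measure 128 mm over their backs; the gripper's body (75 mm by 189 mm) begins 69 mm behind the grasp point.
Start: joints at [1.345, 0.353, 1.633, -0, 1.155, -0.002], TCP at [138.709, 609.416, 214.583] pointing down, gripper open.
Joint ranges: [-2.63, 2.63], [-0.92, 2.1], [0.06, 2.66], [-1.3, 4.44], [0, 2.69], [-3.02, 3.02]. Speed limits (rad/s): [2.22, 2.22, 2.79, 3.14, 3.14, 3.14].

## Interface

Orientations are given as a unit quaternion [w, x, y, z].
In Python, from workcell import read_state, optics, job_done, r gives the robot as it stands.
- The arm moves only by the tool apply_moves, never from a script. Its arguments are lists of equal length, an entry for each row: "fingers": the opening, from -1 (shut) to 1 (fully open), so that 0 is half open; "dp": the shift along the tool's x, y, z in m, a list of three; "roll": the turn about the tool's z in degrees. A call has 1 to 12 rows; each row shifts and turns the commanded pose from where the row before left it, along the tool's axes as they then stand; what a row does not reach is not made up. A row lasts 1/12 s, in which the tool goes at most 41.7 mm and 7.16 degrees, less where a joint would pass 70% of its speed; a pose out of reach is approached as far as the arm can. A call is refused whole if a number of a shift passes 0.0417 or a number of a turn 7.16, either way. A call with a gripper value outside its range is refused whole. The fingers move at their own pace and stop on an object; "force" is the grip in N (left out, the last holds). Time passes only in rows, so rows that do not move let the fingers close. It gives the time, the measured TCP pose, the force, the opening and the grip force at its end, in the units of the state.
- read_state(): the state, without advancing time (a new reading comes with each control period).
- optics.grab_frame(name): name is "scene" or "top"; returns the picture (480x640x3 uint8, blue, green, red); there is no depth.
- optics.calibration(name): a dict with "fx", "fy", "cx", "cy" (pixels), "k1" (the pictures are not rectified: a ray, as slopes to the right and down, at radius r is drawn at 1 + k1 r^2 times it, then the intrinsics apply), "R" (3x3) and "t" (3): a world point X has camera coordinates R X + t. Camera axes: x right, y down, z forward; pixel columns grow to the right and rows downward; lengths in mm; the calibration is good to about 2 mm. A picture is of the moment at which its call begins. calibration takes no time and is no camera call.
- job_done(): hands the job in; it is judged then, once.
The state is a dict: "t": time; "joints": joint angles; "joint_velocities": joint speeds; "joint_efforts": joint torques, N m; "position": TCP position; "tool_rot": TCP orientation; "force": force on the tool from outside, world axes, zero at the start; "torque": the same for the moment, N m; "width": opening from 0.0 (shut) to 1.0 (fully open); "grip_force": force on a finger pad.
Only numpy, scipy, OpenCV 4.12 (cv2) and the standard library are available. Lean on these libraries where they do the work, as an engineer would, in place of code of your own. Each camera call takes 0.05 s, during which the arm holds its last target. There are 200 camera calls.

## Task

Set up the marking jig for the far stop: first pull the yellow short-stop plate up out of its slot by its top edge and put it in the blue tray. Then flip the red stop flag fully down across the lane, and after that slide the black converter box along the lane, without lifting it, until its end sits square against the flag. Leave the bench's other things where they are.

Things in the scene. Friction and masses are not known exactly. Their poses are not given: they have to be found in the camera images.
- jig: jig fixed to the bench: aluminium base plate 250 x 124 x 6 mm (x -150 to 100 mm) with two dark rails that form a lane. Origin on the bench under the middle of the plate slot; x along the lane (away from the robot at yaw 0), y left, z up. Lane floor z = 6, rails to z = 26 mm; lane 76 mm wide before the slot, 81 behind; beside the slot (x +-17) the rails rise to z = 46
- lane_mouth (a point): middle of the open near end of the lane, on its floor, 141 mm before the jig's origin; the rails' outer faces lie 54 mm to either side; axes as the jig's
- flag (a joint): red flip stop hinged on the left rail: 0 = fully down across the lane (hard stop); starts at about 1.5 to 1.95 = upright or leaning out to the left, clear of the lane; limit 2.05. Stiff hinge (0.035 N m friction): stays where left, so it must be pushed over and all the way down
- flag_hinge (a point): hinge axis of the flag, parallel to the lane: x 75, y 48, z 42 mm in the jig's frame, axes as the jig's. The arm is 10 mm high, centred on the axis; a tongue reaches 33 mm below it, 23 to 69 mm from the axis; both 10 mm thick along the lane (x 70 to 80). Hinge bracket: x 57 to 93 mm, up to z = 51
- flag_tip (a point): middle of the free end of the flag's arm, 69 mm from the hinge axis. Flag down: arm's top at z = 47 mm, tip at y = -21 mm in the jig's frame. Flag upright: tip 111 mm high, tongue pointing in over the lane
- stop_line (a point): point of the jig at lane floor height, middle of the lane, in the plane of the flag's stop face when down: 70 mm along the jig's x from its origin; axes as the jig's
- plate: loose yellow plate 8 (x) x 90 (y) x 85 (z) mm, 70 g, standing upright across the lane in 10.4 mm wide vertical grooves in both rails (40 mm deep; it slides freely up); it blocks the lane. Origin at the middle of its bottom edge, its x along the lane while in the slot
- plate_top (a point): middle of the plate's top edge, 91 mm above the bench while in the slot; the plate's upper 45 mm are free all round
- plate_mid (a point): centre of the plate
- box: black converter box 95 (x) x 68 (y) x 27 (z) mm, about 0.11 to 0.22 kg, lying loose in the near part of the lane on its floor, x roughly along the lane. Origin at the centre of its underside
- tray: blue open tray fixed to the bench, 130 (x) x 116 (y) x 26 mm outside, walls 4 mm, floor 4 mm. Origin at the centre of its underside, z up
- mouse: black computer mouse 108 x 60 x 37 mm, bystander; origin under its centre
- flux_tub: round white tub with blue lid, 45 mm across, 23 mm high, bystander; origin under its centre
- side_cutters: blue side cutters 125 x 38 x 11 mm, bystander; origin under their centre
- glass_jar: open glass jar 94 x 84 x 110 mm, bystander; origin under its centre
- glue_bottle: small white dropper bottle 23 mm across, 58 mm high, bystander; origin under its centre
- screw_cup_1: shallow clear cup of screws 58 mm across, 30 mm high, bystander; origin under its centre

How it is judged:
By the outcome, as a careful person would: the job done as asked, in the order asked, and still so for the second after the job is handed in, with the robot touching nothing.
It also fails if it takes over 62 s, if anything falls off the work surface, if the arm or the gripper's body presses on something with over 40 N, if the wrist force passes 120 N, or if a joint passes its speed limit or range.

## Working session

There is one attempt and no reset: what is moved stays moved. The work goes in short steps, Python scripts to look and compute and a tool call to move; the robot and the scene stay as the last step left them, time stands still between calls to the robot, and variables do not carry over. Pictures are saved under pics/ and viewed, at most 10 in all, crops included, and the job is handed in when it is done.

Besides the shell and the picture viewer there is one more tool, called in YAML: its name, and indented under it one key for each argument. apply_moves: Moves the arm, as the interface text tells. Its arguments: {"type":"object","properties":{"fingers":{"type":"array"},"dp":{"type":"array"},"roll":{"type":"array"},"force":{"type":"number"}},"required":["fingers","dp","roll"]}

```bash
mkdir -p pics; python3 - <<'E'
from workcell import read_state, optics, r
import cv2
for n in("scene","top"):
    cv2.imwrite(f"pics/{n}0.png",optics.grab_frame(n)); c=optics.calibration(n); print(n,c)
print(read_state(), r.hold_point_z)
E
```

```text
scene {'fx': 476.9629741886163, 'fy': 476.9629741886163, 'cx': 314.62470210969667, 'cy': 245.38103862165593, 'k1': -0.10436712369805123, 'R': array([[-0.87466961, -0.48411484,  0.02420528],
       [-0.25266154,  0.41273928, -0.87510481],
       [ 0.41366075, -0.77154333, -0.48332771]]), 't': array([ 447.72894799,  208.85987082, 1077.25271765])}
top {'fx': 593.6064729902649, 'fy': 593.6064729902649, 'cx': 316.4529149638325, 'cy': 239.78467175551359, 'k1': 0.011180282708989199, 'R': array([[ 0.0195198 , -0.99974947,  0.01095347],
       [-0.99850311, -0.02005299, -0.05088631],
       [ 0.05109321, -0.00994379, -0.99864438]]), 't': array([ -27.50555266,  523.2238511 , 1504.71058048])}
{'t': 0.1, 'joints': array([ 1.34459420e+00,  3.53602414e-01,  1.63405304e+00,  2.01307091e-05,
        1.15522356e+00, -2.43636999e-03]), 'joint_velocities': array([ 0.00093415, -0.00152923, -0.00067499,  0.00137273, -0.00092872,
       -0.0005754 ]), 'joint_efforts': array([ 1.55486596e-03, -5.94897580e+01, -3.34926867e+01,  6.98835170e-02,
        1.83040928e-02,  1.51663365e-06]), 'position': array([138.60319506, 608.97149142, 213.92696113]), 'tool_rot': array([-8.25138849e-05,  1.11653625e-01,  9.93746977e-01, -6.37932853e-04]), 'force': array([-0.63609008, -0.49661384, -0.7254401 ]), 'torque': array([-0.01145807,  0.06599768,  0.01723685]), 'grip_force': 0.0, 'width': 0.9948537939619154} 18.700000000000003
```

View pics/scene0.png

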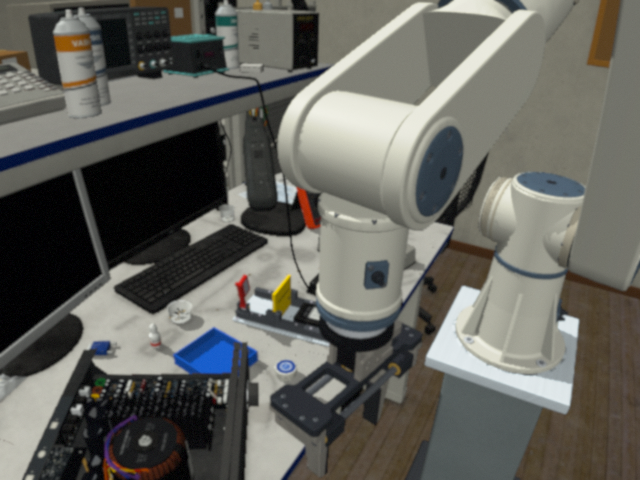

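View pics/top0.png

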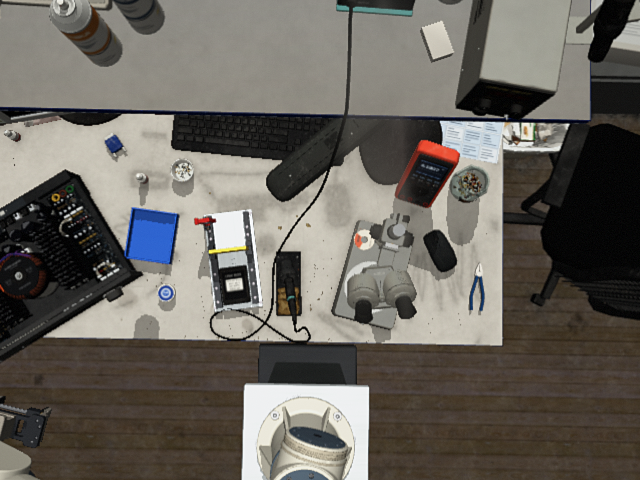

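The top view shows the jig at about (232,258), the yellow plate (230,249), the red flag (203,220), the box (234,285) and the tray (152,236). The scene view shows the flag at (243,290) and the plate at (283,292). Next I measure these.

```bash
cat > h.py <<'E'
import numpy as np, cv2
from workcell import optics, read_state
def ray(n,uv):
    c=optics.calibration(n); d=np.array([(uv[0]-c['cx'])/c['fx'],(uv[1]-c['cy'])/c['fy']])
    p=d.copy()
    for _ in range(20): p=d/(1+c['k1']*(p@p))
    R=np.array(c['R']); return -R.T@c['t'], R.T@np.array([*p,1])
def plane(n,uv,z):
    o,d=ray(n,uv); return o+d*(z-o[2])/d[2]
def proj(n,X):
    c=optics.calibration(n); X=np.array(c['R'])@np.array(X,float)+c['t']; p=X[:2]/X[2]; p=p*(1+c['k1']*(p@p))
    return np.array([c['fx']*p[0]+c['cx'],c['fy']*p[1]+c['cy']])
def two(a,b):
    (o1,d1),(o2,d2)=ray("top",a),ray("scene",b)
    s=np.linalg.lstsq(np.c_[d1,-d2],o2-o1,rcond=None)[0]
    p,q=o1+d1*s[0],o2+d2*s[1]; return (p+q)/2,np.linalg.norm(p-q)
def blob(im,lo,hi,roi):
    x0,y0,x1,y1=roi; m=np.zeros(im.shape[:2],np.uint8)
    m[y0:y1,x0:x1]=cv2.inRange(cv2.cvtColor(im,cv2.COLOR_BGR2HSV),np.array(lo),np.array(hi))[y0:y1,x0:x1]
    k=max(cv2.findContours(m,cv2.RETR_EXTERNAL,cv2.CHAIN_APPROX_NONE)[0],key=cv2.contourArea)
    return m,k
def rect(k):
    r=cv2.minAreaRect(k); return cv2.boxPoints(r),r
YEL=((22,120,90),(35,255,255)); BLU=((100,150,80),(125,255,255)); RED=((0,150,80),(8,255,255))
E
python3 - <<'E'
from h import *
np.set_printoptions(precision=1,suppress=True)
t=cv2.imread("pics/top0.png"); s=cv2.imread("pics/scene0.png")
J=(190,195,275,320)
for nm,c,roi,z in(("plate",YEL,J,91),("tray",BLU,(115,195,190,275),26),("flag",RED,J,100)):
    m,k=blob(t,*c,roi); b,r=rect(k); print(nm,r,cv2.contourArea(k)); print(np.array([plane("top",p,z) for p in b]), plane("top",r[0],z))
for nm,c,roi in(("plate",YEL,(260,260,310,330)),("flag",RED,(225,265,258,315))):
    m,k=blob(s,*c,roi); b,r=rect(k); print("scene",nm,cv2.boundingRect(k)); print(cv2.approxPolyDP(k,2,True)[:,0].tolist())
a=cv2.resize(t[195:325,120:290],None,fx=4.4,fy=4.4,interpolation=cv2.INTER_CUBIC)
cv2.imwrite("pics/c1.png",a)
b=cv2.resize(s[250:400,160:340],None,fx=4,fy=4,interpolation=cv2.INTER_CUBIC); cv2.imwrite("pics/c2.png",b)
E
```

```text
plate ((227.5081787109375, 249.5901336669922), (4.164644241333008, 37.4818000793457), 84.80557250976562) 92.5
[[491.6 243.9  91. ]
 [501.6 154.   91. ]
 [491.6 152.8  91. ]
 [481.6 242.7  91. ]] [491.6 198.4  91. ]
tray ((149.82945251464844, 235.6256866455078), (46.469627380371094, 51.08363342285156), 8.61564826965332) 2220.5
[[468.8 469.6  26. ]
 [597.  454.9  26. ]
 [581.7 338.5  26. ]
 [453.5 353.7  26. ]] [525.1 404.2  26. ]
flag ((204.00839233398438, 219.0364990234375), (6.071207523345947, 19.487823486328125), 77.00537872314453) 57.5
[[565.2 280.1 100. ]
 [576.7 234.8 100. ]
 [562.5 231.1 100. ]
 [551.  276.4 100. ]] [563.9 255.6 100. ]
scene plate (271, 275, 20, 39)
[[289, 275], [271, 295], [274, 312], [280, 310], [282, 313], [290, 303]]
scene flag (236, 276, 11, 31)
[[246, 276], [236, 283], [241, 298], [240, 306], [244, 306], [242, 283]]
```

View pics/c1.png

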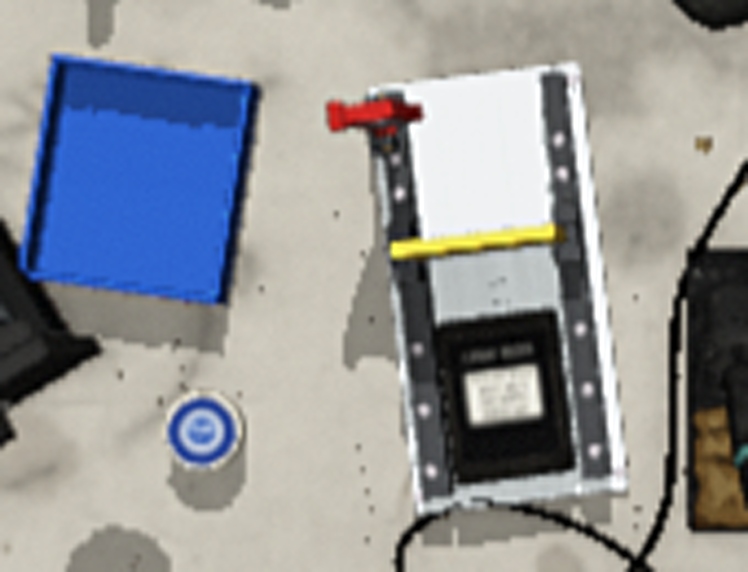

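View pics/c2.png

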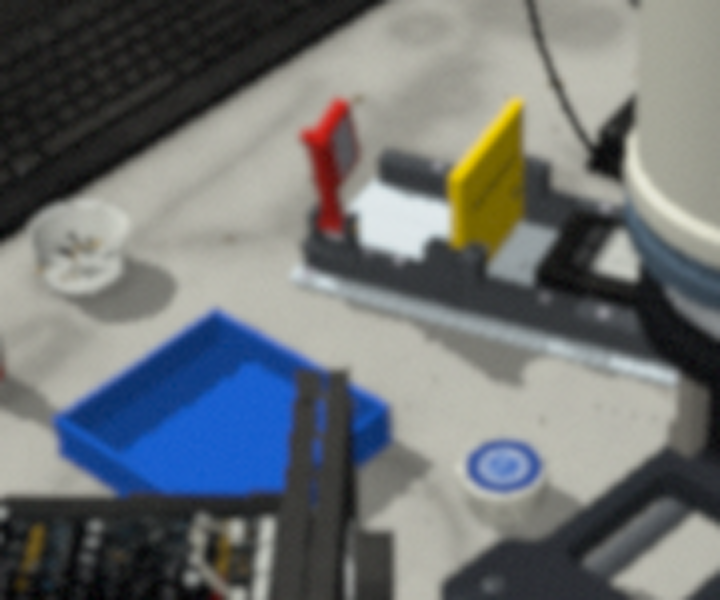

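The crops show clear base plate corners (crop px: far-left 375,90; far-right 578,63; near-right 625,490; near-left 418,515) and the box around (507,395). The flag is upright, leaning slightly outwards. Next I fit the jig pose.

```bash
python3 - <<'E'
from h import *
np.set_printoptions(precision=1,suppress=True)
t=cv2.imread("pics/top0.png"); s=cv2.imread("pics/scene0.png")
px=lambda u,v:(120+u/4.4-.4,195+v/4.4-.4)
C=np.array([plane("top",px(*p),6)[:2] for p in((373,90),(578,63),(627,490),(418,515))])
M=np.array([(100,62),(100,-62),(-150,-62),(-150,62)],float)
A=C-C.mean(0);B=M-M.mean(0); th=np.arctan2((B[:,0]*A[:,1]-B[:,1]*A[:,0]).sum(),(A*B).sum())
R=np.array([[np.cos(th),-np.sin(th)],[np.sin(th),np.cos(th)]]); o=C.mean(0)-R@M.mean(0)
print("corners",C,"yaw",th,"org",o,"res",C-(M@R.T+o))
# plate ends from yellow mask
m,k=blob(t,*YEL,(190,195,275,320)); 
ys,xs=np.nonzero(m); P=np.array([plane("top",(x,y),91)[:2] for x,y in zip(xs,ys)])
u=np.array([-np.sin(th),np.cos(th)]); v=np.array([np.cos(th),np.sin(th)])
print("plate in jig",(P-o)@np.c_[v,u].mean(0) is None, np.percentile((P-o)@v,[0,50,100]),np.percentile((P-o)@u,[0,50,100]))
pc,vv=P.mean(0),np.linalg.svd(P-P.mean(0))[2][0]; print(pc,"dir",np.arctan2(vv[1],vv[0])-np.pi/2)
# two-view top ends
print("left end",two((208.9,251.5),(271.5,295)),"right",two((246.5,247.5),(289.5,275)))
# flag tip
print("flag tip", two((195.5,221.5),(237.5,282)),two((203,219),(246,276)))
J=lambda X:np.r_[R.T@(np.array(X[:2])-o),X[2]]
print(J(two((195.5,221.5),(237.5,282))[0]))
W=lambda x,y,z:np.r_[R@[x,y]+o,z]
for X in((0,0,91),(75,48,42),(75,48,111),(-141,0,6),(70,0,6),(100,62,6),(0,45,91),(0,-45,91)): print(X,W(*X),proj("top",W(*X)),proj("scene",W(*X)))
# box dark: corners crop (435,325),(557,308),(577,465),(455,482)
Bx=np.array([plane("top",px(*p),33)[:2] for p in((436,325),(557,309),(577,466),(455,483))]); print("box",Bx.mean(0),(Bx-o)@R)
E
```

```text
corners [[581.9 271.9]
 [600.2 152.8]
 [352.2 118.2]
 [335.5 238.7]] yaw 0.13805082752162984 org [492.2 198.9] res [[-0.8 -2.1]
 [ 0.4  1.6]
 [ 0.   1.4]
 [ 0.4 -0.9]]
plate in jig False [-4.7 -0.5  5.5] [-45.7   1.2  44.9]
[491.5 200.3] dir -3.011252995442811
left end (array([486.9, 244. ,  88.3]), np.float64(1.5834802312715897)) right (array([497.5, 152.9,  87.4]), np.float64(0.3922064259433026))
flag tip (array([556.6, 273.2, 115.1]), np.float64(0.6974435191382323)) (array([557.2, 251.2, 119.5]), np.float64(11.982416806879618))
[ 74.   64.7 115.1]
(0, 0, 91) [492.2 198.9  91. ] [227.3 249.4] [280.8 283.6]
(75, 48, 42) [559.9 256.7  42. ] [207.6 222.6] [242.6 304.9]
(75, 48, 111) [559.9 256.7 111. ] [202.7 220.3] [241.  279.7]
(-141, 0, 6) [352.5 179.5   6. ] [238.1 305.4] [337.8 328.3]
(70, 0, 6) [561.5 208.5   6. ] [228.9 223.5] [254.8 306.7]
(100, 62, 6) [582.7 274.    6. ] [203.6 214.7] [231.1 318.2]
(0, 45, 91) [486.  243.4  91. ] [208.8 251.5] [272.3 294. ]
(0, -45, 91) [498.4 154.3  91. ] [245.8 247.2] [288.8 273.9]
box [406.1 186.2] [[ -42.3   34.6]
 [ -41.3  -35. ]
 [-131.5  -36.3]
 [-132.8   33.7]]
```

apply_moves:
  fingers: [0,0,0,0,0,0,0,0,0,0]
  dp:
    - [0,0,0]
    - [0,0,0]
    - [0,0,0]
    - [0,0,0]
    - [0,0,0]
    - [0,0,0]
    - [0,0,0]
    - [0,0,0]
    - [0,0,0]
    - [0,0,0]
  roll: [6.93,6.93,6.93,6.93,6.93,6.93,6.93,6.93,6.93,6.93]
  force: 25

```text
t: 0.93
position: [138.7, 609.1, 214.1]
tool_rot: [0.0, 0.659, 0.752, -0.0]
force: [-0.7, 0.2, -0.1]
width: 0.499
grip_force: 0.0
```

```bash
cat >> h.py <<'E'
O=np.array([492.,199.]); TH=0.136
def W(x,y): c,s=np.cos(TH),np.sin(TH); return O+[c*x-s*y,s*x+c*y]
def go(x,y,z,ang):
    st=read_state(); q=st['tool_rot']; from scipy.spatial.transform import Rotation as Ro
    R=Ro.from_quat([*q[1:],q[0]]).as_matrix(); p=st['position']
    cl=np.arctan2(R[1,1],R[0,1]); da=(ang-cl+np.pi/2)%np.pi-np.pi/2
    c,s=np.cos(TH),np.sin(TH); d=p[:2]-O
    print("t%.2f"%st['t'],"pos",p.round(1),"jig",(np.array([c*d[0]+s*d[1],-s*d[0]+c*d[1]])).round(1),"F",st['force'].round(1),"w%.3f g%.1f"%(st['width'],st['grip_force']),"cl",cl.round(3))
    print("tool-shift",(R.T@(np.array([x,y,z])-p)).round(1),"roll",np.degrees(-da).round(2),"j",st['joints'].round(2), "toolz",R[:,2].round(3))
E
python3 -c "
from h import *
go(*W(0,0),130,TH)"
```

```text
t0.93 pos [138.7 609.1 214.1] jig [-294.5  454.2] F [-0.7  0.2 -0.1] w0.499 g0.0 cl 0.131
tool-shift [-452.8  296.5   84.4] roll -0.26 j [ 1.34  0.35  1.63 -0.    1.16  1.21] toolz [-0.    -0.001 -1.   ]
```

apply_moves:
  fingers: [0,0,0,0,0,0,0,0,0,0,0,0]
  dp:
    - [-0.031,0.02,0]
    - [-0.031,0.02,0]
    - [-0.031,0.02,0]
    - [-0.031,0.02,0]
    - [-0.031,0.02,0]
    - [-0.031,0.02,0]
    - [-0.031,0.02,0]
    - [-0.031,0.02,0]
    - [-0.031,0.02,0]
    - [-0.031,0.02,0]
    - [-0.031,0.02,0]
    - [-0.031,0.02,0]
  roll: [-0.26,0,0,0,0,0,0,0,0,0,0,0]

```text
t: 1.93
position: [429.6, 273.4, 214.5]
tool_rot: [-0.0, 0.655, 0.756, -0.0]
force: [0.9, 0.5, 0.2]
width: 0.499
grip_force: 0.0
```

```bash
python3 -c "
from h import *
go(*W(0,0),130,TH)"
```

```text
t1.93 pos [429.6 273.4 214.5] jig [-51.8  82.1] F [0.9 0.5 0.2] w0.499 g0.0 cl 0.142
tool-shift [-82.4  51.3  84.5] roll 0.35 j [0.56 0.17 1.88 0.   1.09 0.42] toolz [-0. -0. -1.]
```

apply_moves:
  fingers: [0,0,0,0,0,0,0,0]
  dp:
    - [-0.026,0.017,0]
    - [-0.026,0.017,0.01]
    - [-0.026,0.017,0.024]
    - [0,0,0.03]
    - [0,0,0.02]
    - [0,0,0]
    - [0,0,0]
    - [0,0,0]
  roll: [0,0,0,0,0,0,0,0]

```text
t: 2.6
position: [490.8, 205.5, 131.6]
tool_rot: [0.0, 0.655, 0.756, 0.0]
force: [0.1, 0.3, -0.1]
width: 0.503
grip_force: 0.0
```

```bash
python3 - <<'E'
from h import *
np.set_printoptions(precision=1,suppress=True)
go(*W(0,0),68,TH)
s=optics.grab_frame("scene"); cv2.imwrite("pics/s1.png",cv2.resize(s[220:370,210:390],None,fx=4,fy=4,interpolation=cv2.INTER_CUBIC))
E
```

```text
t2.60 pos [490.8 205.5 131.6] jig [-0.3  6.6] F [ 0.1  0.3 -0.1] w0.503 g0.0 cl 0.142
tool-shift [-6.6  0.2 63.6] roll 0.37 j [0.4 0.3 1.9 0.  0.9 0.2] toolz [ 0.  0. -1.]
```

View pics/s1.png

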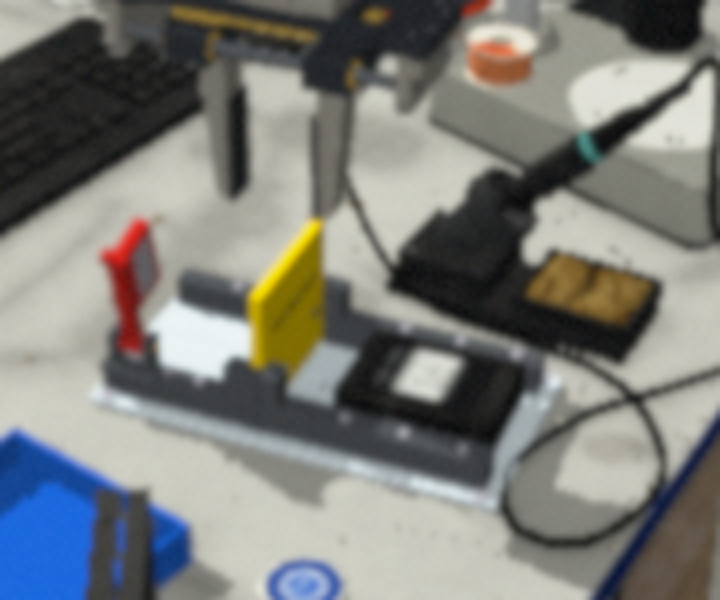

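The fingers straddle the plate, at crop (235,190) and (330,210) with the plate top at about (290,260). The whole box is visible. Next: descend and grip.

apply_moves:
  fingers: [0,0,0,0,-1,-1,-1,-1,-1,-1,-1]
  dp:
    - [-0.006,0,0.02]
    - [0,0,0.022]
    - [0,0,0.022]
    - [0,0,0]
    - [0,0,0]
    - [0,0,0]
    - [0,0,0]
    - [0,0,0]
    - [0,0,0]
    - [0,0,0]
    - [0,0,0]
  roll: [0.3,0,0,0,0,0,0,0,0,0,0]
  force: 25

```text
t: 3.57
position: [491.6, 199.3, 67.3]
tool_rot: [0.0, 0.657, 0.754, 0.0]
force: [-0.6, -0.2, 6.5]
width: 0.085
grip_force: 25.0
```

```bash
python3 -c "
from h import *
go(*W(0,0),68,TH)"
```

```text
t3.57 pos [491.6 199.3  67.3] jig [-0.3  0.3] F [-0.6 -0.2  6.5] w0.085 g25.0 cl 0.137
tool-shift [-0.3  0.3 -0.7] roll 0.05 j [ 0.38  0.4   1.95 -0.    0.79  0.25] toolz [ 0.001  0.    -1.   ]
```

apply_moves:
  fingers: [-1,-1,-1,-1,-1,-1,-1,-1,-1]
  dp:
    - [0,0,-0.006]
    - [0,0,-0.01]
    - [0,0,-0.012]
    - [0,0,-0.015]
    - [0,0,-0.02]
    - [0,0,-0.025]
    - [0,0,-0.015]
    - [0,0,0]
    - [0,0,0]
  roll: [0,0,0,0,0,0,0,0,0]

```text
t: 4.32
position: [491.6, 199.2, 170.5]
tool_rot: [0.0, 0.657, 0.754, 0.001]
force: [0.4, -0.4, -1.4]
width: 0.083
grip_force: 25.0
```

```bash
python3 - <<'E'
from h import *
np.set_printoptions(precision=1,suppress=True)
go(480.8,409.8,140,-.118)
s=optics.grab_frame("scene"); m,k=blob(s,*YEL,(200,180,360,340)); print(cv2.boundingRect(k),cv2.contourArea(k), cv2.approxPolyDP(k,2,True)[:,0].tolist())
p=read_state()['position']
for y in(45,-45):
  for z in(24,-61): print(proj("scene",[*W(0,y),p[2]+z]))
E
```

```text
t4.32 pos [491.6 199.2 170.5] jig [-0.4  0.3] F [ 0.4 -0.4 -1.4] w0.083 g25.0 cl 0.137
tool-shift [210.   17.9  30.6] roll 14.6 j [0.4 0.3 1.9 0.  1.  0.2] toolz [ 0.  0. -1.]
(271, 244, 20, 43) 463.5 [[290, 247], [284, 257], [280, 255], [280, 244], [271, 253], [272, 286], [289, 267]]
[271.4 253.7]
[272.2 287.5]
[288.8 235.4]
[288.9 267.6]
```

apply_moves:
  fingers: [-1,-1,-1,-1,-1,-1,-1,-1,-1,-1,-1,-1]
  dp:
    - [0.015,0.001,0]
    - [0.025,0.002,0]
    - [0.03,0.003,0]
    - [0.035,0.003,0]
    - [0.035,0.003,0]
    - [0.03,0.003,0]
    - [0.025,0.002,0]
    - [0.015,0.001,0]
    - [0,0,0]
    - [0,0,0]
    - [0,0,0.015]
    - [0,0,0.015]
  roll: [0,0,0,0,0,0,0,0,5,5,4.6,0]

```text
t: 5.37
position: [480.4, 409.2, 138.7]
tool_rot: [0.0, 0.749, 0.662, -0.0]
force: [-0.2, 0.3, -1.0]
width: 0.085
grip_force: 25.0
```

```bash
python3 - <<'E'
from h import *
go(480.8,409.8,66.5,-.118)
t=optics.grab_frame("top"); cv2.imwrite("pics/t2.png",cv2.resize(t[195:345,100:290],None,fx=4,fy=4,interpolation=cv2.INTER_CUBIC))
E
```

```text
t5.37 pos [480.4 409.2 138.7] jig [ 17.  209.9] F [-0.2  0.3 -1. ] w0.085 g25.0 cl -0.123
tool-shift [ 0.7  0.4 72.2] roll -0.28 j [ 0.7   0.44  1.69 -0.    1.02  0.83] toolz [-0. -0. -1.]
```

View pics/t2.png

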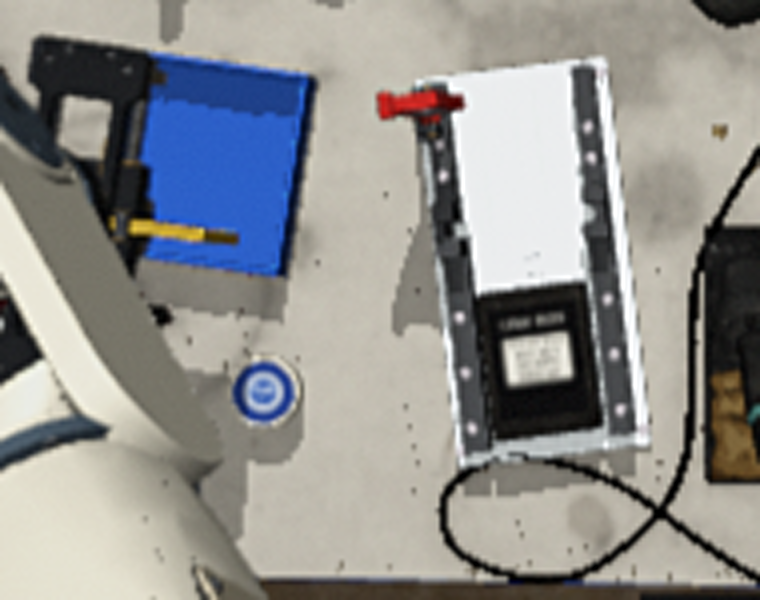

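Plate hangs over the near half of the tray (yellow edge at crop (180,232)). Next: lower it.

apply_moves:
  fingers: [-1,-1,-1,-1,-1,-1,-0.3,-0.3,-0.3,-0.3]
  dp:
    - [0,0,0.015]
    - [0,0,0.02]
    - [0,0,0.02]
    - [0,0,0.01]
    - [0,0,0.006]
    - [0,0,0]
    - [0,0,0]
    - [0,0,0]
    - [0,0,0]
    - [0,0,0]
  roll: [0,0,0,0,0,0,0,0,0,0]

```text
t: 6.25
position: [480.9, 410.0, 69.6]
tool_rot: [0.0, 0.748, 0.664, 0.001]
force: [-0.1, -0.7, 0.0]
width: 0.346
grip_force: 0.0
```

apply_moves:
  fingers: [-0.3,-0.3,-0.3,-0.3,-0.3,-0.3,-0.3,-0.3,-0.3,-0.3,-0.3,-0.3]
  dp:
    - [0,0.008,0]
    - [0,0.008,0]
    - [0,0.008,0]
    - [0,0.008,0]
    - [0,0.005,0]
    - [0,0,0]
    - [0,0.004,-0.012]
    - [0,0.004,-0.02]
    - [0,0,-0.03]
    - [0,0,-0.03]
    - [0,0,-0.02]
    - [0,0,0]
  roll: [0,0,0,0,0,0,0,0,0,0,0,0]

```text
t: 7.25
position: [527.2, 406.0, 186.7]
tool_rot: [0.0, 0.748, 0.664, 0.004]
force: [0.5, 0.7, 0.6]
width: 0.349
grip_force: 0.0
```

```bash
python3 - <<'E'
from h import *
go(*W(75,95),180,TH)
E
```

```text
t7.25 pos [527.2 406.  186.7] jig [ 63.  200.3] F [0.5 0.7 0.6] w0.349 g0.0 cl -0.118
tool-shift [-99.   38.1   6.4] roll -14.55 j [0.65 0.44 1.57 0.   1.12 0.77] toolz [ 0.006  0.005 -1.   ]
```

apply_moves:
  fingers: [-1,-1,-1,-1,-1,-1,-1,-1,-1]
  dp:
    - [0,0,0]
    - [0,0,0]
    - [0,0,0]
    - [-0.02,0.003,0]
    - [-0.03,0.003,0]
    - [-0.03,0.003,0]
    - [-0.025,0.003,0]
    - [0,0,0]
    - [0,0,0]
  roll: [-5,-5,-4.5,0,0,0,0,0,0]

```text
t: 8.0
position: [551.1, 300.8, 180.5]
tool_rot: [-0.0, 0.659, 0.753, -0.0]
force: [0.8, 0.7, -0.1]
width: 0.004
grip_force: 0.0
```

```bash
python3 - <<'E'
from h import *
go(*W(75,95),86,TH)
s=optics.grab_frame("scene"); cv2.imwrite("pics/s3.png",cv2.resize(s[220:370,150:350],None,fx=4,fy=4,interpolation=cv2.INTER_CUBIC))
E
```

```text
t8.00 pos [551.1 300.8 180.5] jig [72.3 92.8] F [ 0.8  0.7 -0.1] w0.004 g0.0 cl 0.133
tool-shift [ 2.2  2.7 94.5] roll -0.17 j [0.5  0.39 1.66 0.   1.09 0.36] toolz [-0.001 -0.    -1.   ]
```

View pics/s3.png

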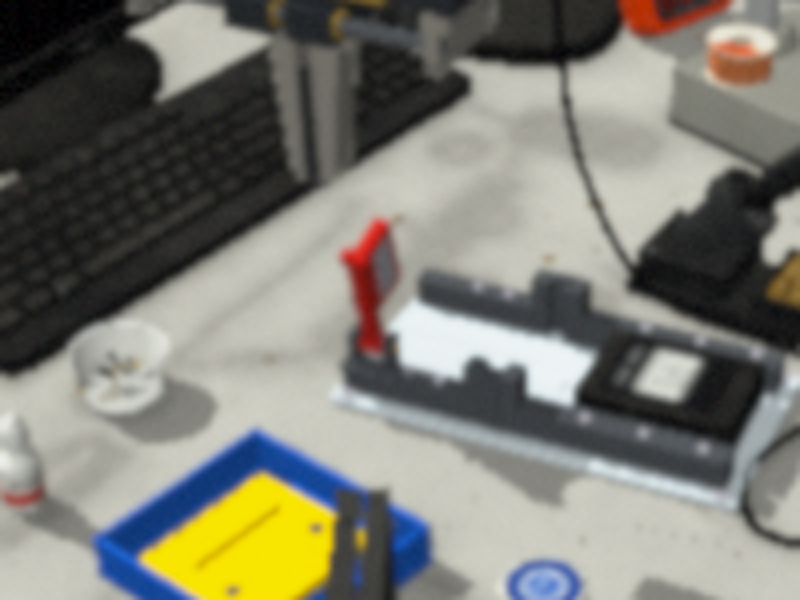

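Plate lies flat in the tray (yellow at crop (260,540)), and the flag is upright at (370,280). Next: go down beside the flag and sweep it over.

apply_moves:
  fingers: [-1,-1,-1,-1,-1,-1,-1,-1,-1,-1,-1,-1]
  dp:
    - [0,0.001,0.025]
    - [0,0.001,0.03]
    - [0,0.001,0.03]
    - [0,0,0.01]
    - [-0.01,0,0]
    - [-0.01,0,0]
    - [-0.01,0,0]
    - [-0.01,0,0]
    - [-0.01,0,0]
    - [-0.008,0,0]
    - [0,0,0]
    - [0,0,0]
  roll: [0,0,0,0,0,0,0,0,0,0,0,0]

```text
t: 9.05
position: [562.3, 244.1, 86.1]
tool_rot: [0.0, 0.658, 0.753, 0.0]
force: [-0.0, 0.4, -0.4]
width: 0.006
grip_force: 0.0
```

apply_moves:
  fingers: [-1,-1,-1,-1,-1,-1,-1,-1,-1,-1,-1]
  dp:
    - [-0.007,0,0.003]
    - [-0.007,0,0.004]
    - [-0.006,0,0.004]
    - [-0.005,0,0.005]
    - [-0.005,0,0.005]
    - [-0.005,0,0.005]
    - [0,0,0.005]
    - [0,0,0.004]
    - [0,0,0.003]
    - [0,0,0]
    - [0,0,0]
  roll: [0,0,0,0,0,0,0,0,0,0,0]

```text
t: 9.97
position: [566.6, 210.3, 47.5]
tool_rot: [-0.0, 0.658, 0.753, 0.0]
force: [0.4, 0.1, -0.7]
width: 0.009
grip_force: 0.0
```

```bash
python3 - <<'E'
from h import *
go(*W(75,0),46,TH)
E
```

```text
t9.97 pos [566.6 210.3  47.5] jig [75.5  1.1] F [ 0.4  0.1 -0.7] w0.009 g0.0 cl 0.135
tool-shift [-1.1 -0.5  1.5] roll -0.04 j [0.35 0.52 1.8  0.   0.82 0.22] toolz [ 0.  0. -1.]
```

apply_moves:
  fingers: [-1,-1,-1,-1]
  dp:
    - [0,0,0.001]
    - [0,0,0.001]
    - [0,0,0.001]
    - [0,0,0]
  roll: [0,0,0,0]

```text
t: 10.3
position: [566.9, 210.4, 46.9]
tool_rot: [0.0, 0.658, 0.753, 0.0]
force: [-7.6, -2.3, 25.6]
width: 0.004
grip_force: 12.6
```

apply_moves:
  fingers: [-1,-1,-1,-1,-1,-1,-1,-1,-1,-1,-1,-1]
  dp:
    - [0,0,-0.01]
    - [0,0,-0.035]
    - [0,0,-0.035]
    - [0,-0.015,0]
    - [0,-0.03,0]
    - [0,-0.035,0]
    - [0,-0.035,0]
    - [0,-0.035,0]
    - [0,-0.035,0]
    - [0,-0.025,0]
    - [0,-0.015,0]
    - [0,-0.005,0]
  roll: [0,0,0,0,0,0,0,0,0,0,0,0]

```text
t: 11.3
position: [336.2, 178.6, 124.5]
tool_rot: [-0.0, 0.657, 0.753, -0.0]
force: [0.4, -0.6, -0.9]
width: 0.005
grip_force: 0.0
```

apply_moves:
  fingers: [-0.55,-0.55,-0.55,-0.55,-0.55,-0.55,-0.55,-0.55,-0.55,-0.55,-0.55,-0.55]
  dp:
    - [0,0,0]
    - [0,0,0]
    - [0,0,0]
    - [0,0,0]
    - [0,0,0]
    - [0,0,0]
    - [0,0,0]
    - [0,0,0]
    - [0,0,0]
    - [0,0,0]
    - [0,0,0]
    - [0,0,0]
  roll: [-7,-7,-7,-7,-7,-7,-7,-7,-7,-7,-7,-7]

```text
t: 12.3
position: [339.9, 179.7, 124.8]
tool_rot: [0.001, -0.018, 1.0, 0.0]
force: [-0.3, 0.4, 0.2]
width: 0.226
grip_force: 0.0
```

```bash
python3 - <<'E'
from h import *
np.set_printoptions(precision=1,suppress=True)
go(*W(-156,0),18,TH+np.pi/2)
t=optics.grab_frame("top");s=optics.grab_frame("scene")
cv2.imwrite("pics/tt.png",t);cv2.imwrite("pics/ss.png",s)
a=cv2.resize(t[195:325,175:285],None,fx=4.5,fy=4.5,interpolation=cv2.INTER_CUBIC);b=cv2.resize(s[255:385,220:370],None,fx=2,fy=4.5,interpolation=cv2.INTER_CUBIC)
cv2.imwrite("pics/c4.png",np.hstack([a,b]))
for X in((75,-21,47),(75,43,47)): print(proj("scene",[*W(*X[:2]),X[2]]),proj("top",[*W(*X[:2]),X[2]]))
E
```

```text
t12.30 pos [339.9 179.7 124.8] jig [-153.4    1.5] F [-0.3  0.4  0.2] w0.226 g0.0 cl 1.607
tool-shift [  2.6  -1.8 106.8] roll -5.7 j [ 0.5  0.1  2.2 -0.   0.8 -1.1] toolz [ 0.  0. -1.]
[256.4 287.6] [234.8 219.3]
[243.6 302. ] [209.3 222.2]
```

View pics/c4.png

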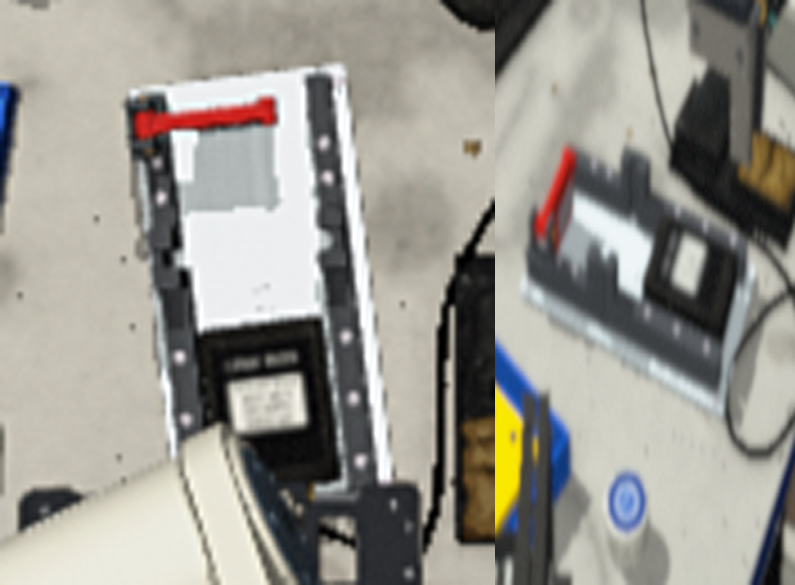

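The flag is down (red tip at crop (270,110), as predicted) and the box has not moved. Next: lower behind the box and push.

apply_moves:
  fingers: [-0.55,-0.55,-0.55,-0.55,-0.55,-0.55,-0.55]
  dp:
    - [0.003,-0.001,0]
    - [0,0,0.03]
    - [0,0,0.035]
    - [0,0,0.03]
    - [0,0,0.012]
    - [0,0,0]
    - [0,0,0]
  roll: [-5.7,0,0,0,0,0,0]

```text
t: 12.98
position: [335.8, 178.0, 17.3]
tool_rot: [-0.001, -0.063, 0.998, -0.0]
force: [0.8, 0.1, -0.5]
width: 0.224
grip_force: 0.0
```

```bash
python3 - <<'E'
from h import *
go(*W(-35,0),18,TH+np.pi/2)
E
```

```text
t12.98 pos [335.8 178.   17.3] jig [-157.6    0.4] F [ 0.8  0.1 -0.5] w0.224 g0.0 cl 1.698
tool-shift [-122.6    0.7   -0.9] roll -0.52 j [ 0.48  0.32  2.29  0.    0.53 -1.21] toolz [-0.001 -0.001 -1.   ]
```

apply_moves:
  fingers: [-0.55,-0.55,-0.55,-0.55,-0.55,-0.55,-0.55,-0.55,-0.55,-0.55,-0.55,-0.55]
  dp:
    - [-0.005,0,0]
    - [-0.006,0,0]
    - [-0.007,0,0]
    - [-0.008,0,0]
    - [-0.008,0,0]
    - [-0.008,0,0]
    - [-0.008,0,0]
    - [-0.008,0,0]
    - [-0.008,0,0]
    - [-0.007,0,0]
    - [-0.006,0,0]
    - [0,0,0]
  roll: [-0.5,0,0,0,0,0,0,0,0,0,0,0]

```text
t: 13.98
position: [415.8, 189.4, 17.7]
tool_rot: [0.001, -0.069, 0.998, 0.0]
force: [0.1, -0.0, -0.6]
width: 0.229
grip_force: 0.0
```

apply_moves:
  fingers: [-0.55,-0.55,-0.55,-0.55,-0.55,-0.55,-0.55,-0.55,-0.55]
  dp:
    - [-0.006,0,0]
    - [-0.006,0,0]
    - [-0.006,0,0]
    - [-0.006,0,0]
    - [-0.005,0,0]
    - [-0.003,0,0]
    - [-0.003,0,0]
    - [0,0,0]
    - [0,0,0]
  roll: [0,0,0,0,0,0,0,0,0]

```text
t: 14.73
position: [449.0, 193.8, 17.6]
tool_rot: [0.0, -0.069, 0.998, 0.0]
force: [-0.3, -0.7, -0.1]
width: 0.222
grip_force: 0.0
```

```bash
python3 - <<'E'
from h import *
go(*W(-35,0),18,TH+np.pi/2)
E
```

```text
t14.73 pos [449.  193.8  17.6] jig [-43.3   0.7] F [-0.3 -0.7 -0.1] w0.222 g0.0 cl 1.709
tool-shift [-8.3 -0.7 -0.3] roll 0.14 j [ 0.4   0.44  2.06 -0.    0.64 -1.3 ] toolz [ 0.001  0.    -1.   ]
```

apply_moves:
  fingers: [-0.55,-0.55,-0.55,-0.55,-0.55,-0.55]
  dp:
    - [-0.0015,0,0]
    - [-0.0015,0,0]
    - [-0.0015,0,0]
    - [-0.0015,0,0]
    - [-0.001,0,0]
    - [0,0,0]
  roll: [0,0,0,0,0,0]

```text
t: 15.23
position: [455.7, 194.7, 17.6]
tool_rot: [-0.0, -0.069, 0.998, -0.0]
force: [-1.4, -0.0, 0.2]
width: 0.223
grip_force: 0.7
```

apply_moves:
  fingers: [-0.55,-0.55,-0.55,-0.55]
  dp:
    - [-0.001,0,0]
    - [-0.001,0,0]
    - [0,0,0]
    - [0,0,0]
  roll: [0,0,0,0]

```text
t: 15.57
position: [455.8, 194.6, 17.4]
tool_rot: [-0.002, -0.069, 0.998, -0.0]
force: [-7.1, -0.7, 5.0]
width: 0.218
grip_force: 3.6
```

apply_moves:
  fingers: [-0.55,-0.55,-0.55,-0.55]
  dp:
    - [-0.0005,0,0]
    - [-0.0005,0,0]
    - [0,0,0]
    - [0,0,0]
  roll: [0,0,0,0]

```text
t: 15.9
position: [455.9, 194.5, 17.3]
tool_rot: [-0.002, -0.069, 0.998, -0.001]
force: [-11.3, 1.0, 8.3]
width: 0.225
grip_force: 5.0
```

apply_moves:
  fingers: [-0.55,-0.55,-0.55,-0.55,-0.55,-0.55,-0.55,-0.55,-0.55,-0.55,-0.55,-0.55]
  dp:
    - [0.002,0,0]
    - [0.004,0,0]
    - [0.01,0,0]
    - [0.015,0,0]
    - [0,0,-0.02]
    - [0,0,-0.03]
    - [0,0,-0.04]
    - [0,0,-0.04]
    - [0.02,0,-0.03]
    - [0.03,0,0]
    - [0.03,0,0]
    - [0,0,0]
  roll: [0,0,0,0,0,0,0,0,0,0,0,0]

```text
t: 16.9
position: [343.6, 178.3, 177.3]
tool_rot: [-0.001, -0.069, 0.998, -0.0]
force: [0.3, 1.0, -0.8]
width: 0.227
grip_force: 0.0
```

```bash
python3 - <<'E'
from h import *
go(*W(-35,0),18,TH+np.pi/2)
t=optics.grab_frame("top");s=optics.grab_frame("scene")
a=cv2.resize(t[195:325,175:285],None,fx=4,fy=4,interpolation=cv2.INTER_CUBIC);b=cv2.resize(s[255:385,180:270],None,fx=4,fy=4,interpolation=cv2.INTER_CUBIC)
cv2.imwrite("pics/c5.png",np.hstack([a,b]))
E
```

```text
t16.90 pos [343.6 178.3 177.3] jig [-149.9   -0.4] F [ 0.3  1.  -0.8] w0.227 g0.0 cl 1.71
tool-shift [-115.2    0.2  159. ] roll 0.16 j [ 0.47  0.02  2.15  0.    0.98 -1.24] toolz [-0.002 -0.001 -1.   ]
```

View pics/c5.png

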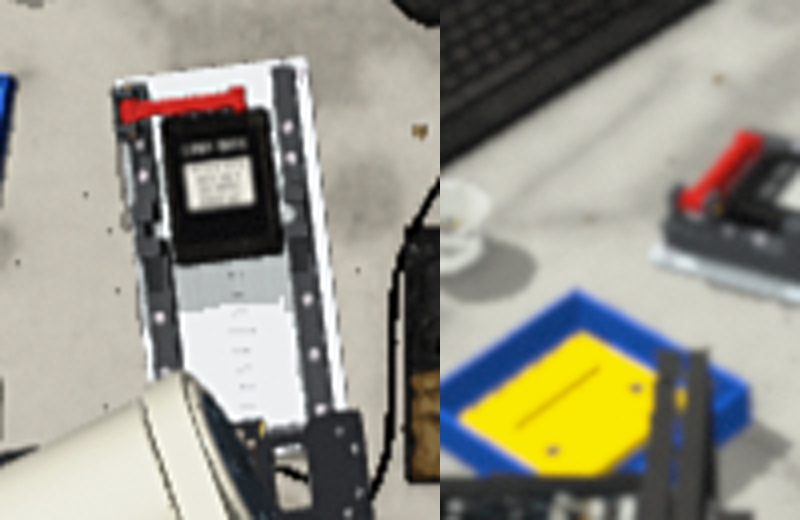

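The box's end sits square against the down flag (crop (210,115)), and the plate lies flat in the tray. I'm handing the job in.

```bash
python3 -c "
from workcell import job_done
print(job_done())"
```

```text
the job is handed in; nothing more can be done
None
```

The job is handed in after about 17 s of robot time: the yellow plate lies flat in the blue tray, the red flag is fully down, and the black box was slid along the lane until its end sat square against the flag.

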